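# Wind the bench bell timer past its top mark and set it back to the rider

### The arm

A 6-joint arm with a two-finger parallel gripper is mounted at the origin on the work surface. World frame = base frame: x ahead of the robot, y to its left, z up, the work surface at z = 0. Lengths are in mm, angles in rad, forces in N, time in s.
With the tool pointing down it reaches from about 275 to 750 mm from the base axis. Payload 10.2 kg.
Tool frame: the origin (TCP) lies at the very end of the fingers, on their centre line; the grasp point (between the pads) lies 19 mm behind it; z points along the fingers, y is the line along which they close (so a half turn about z gives the same grasp; the last joint's range is limited). The gripper opens to 85 mm and grips with 20 to 120 N. Pads are 22 mm wide; open, the fingers measure 114 mm over their backs; the gripper's body (76 mm by 85 mm) begins 54 mm behind the grasp point. The pads swing forward as they close: fully open they stand 13 mm farther back than shut.
Start: joints at [0.972, 0.313, 1.498, -0, 1.331, -0.223], TCP at [192.697, 488.364, 231.294] pointing down, gripper open.
Joint ranges: [-2.94, 2.94], [-0.97, 2.17], [0.19, 2.56], [-1.23, 4.37], [0.02, 3.11], [-2.88, 2.88]. Speed limits (rad/s): [2.39, 2.39, 3.01, 3.14, 3.14, 3.14].

### API

Orientations are given as a unit quaternion [w, x, y, z].
In Python, from rig import ctrl gives the robot as it stands.
- The arm moves only by the tool step_arm, never from a script. Its argument "increments" is a list of rows, each a list of 3 entries, a list of its own where there are three numbers: the shift along the tool's x, y, z in cm, then the turn, a rotation vector about the tool's x, y, z in degrees, then the opening in per cent of the stroke, from 0 (shut) to 100 (fully open). A call has 1 to 8 rows; each row is the pose to reach, as a shift and turn from the pose commanded when the call began, along the tool's axes at that moment; what a row does not reach only later rows make up. A row lasts 1/8 s, in which the tool goes at most 62.5 mm and 10.7 degrees, less where a joint would pass 70% of its speed; a pose out of reach is approached as far as the arm can. A call with a gripper value outside its range is refused whole. The fingers move at their own pace and stop on an object; "squeeze" is the grip in N (left out, the last holds). Time passes only in rows, so rows that repeat a pose let the fingers close. It gives the time, the measured TCP pose, the force, the opening and the grip force at its end, in the units of the state.
- ctrl.sense(): the state, without advancing time (a new reading comes with each control period).
- ctrl.capture(name): name is "scene" or "top" or "wrist"; returns a dict with "img" (400x640x3 uint8, red, green, blue), "fx", "fy", "cx", "cy" (pixels), "extrinsics" (4x4, takes a point from camera to world coordinates). Camera axes: x right, y down, z forward; pixel columns grow to the right and rows downward; lengths in mm; the calibration is good to about 2 mm. A picture is of the moment at which its call begins. There is no depth.
- ctrl.finish_job(): hands the job in; it is judged then, once.
The state is a dict: "time_s": time; "joints": joint angles; "dq": joint speeds; "tau": joint torques, N m; "eef_pos": TCP position; "ee_rot": TCP orientation; "force": force on the tool from outside, world axes, zero at the start; "wrist_torque": the same for the moment, N m; "grip_width": opening from 0.0 (shut) to 1.0 (fully open); "grip_force": force on a finger pad.
Only numpy, scipy, OpenCV 4.12 (cv2) and the standard library are available. Lean on these libraries where they do the work, as an engineer would, in place of code of your own. Each camera call takes 0.05 s, during which the arm holds its last target. There are 200 camera calls.

### The job

Set the copper bell timer for the annealing soak: twist its knob clockwise until the white pointer is past the red top mark, then turn it back until the pointer stands at the green rider on the rim, and let go. The timer is light and stands loose on the bench: press down on the knob while you twist so that the case neither turns nor slides, but press gently, no harder than about 25 N. Leave the rider and the other things on the bench alone.

Things in the scene. Friction and masses are not known exactly. Their poses are not given: they have to be found in the camera images.
- timer: Copper bell timer: round case 128 mm across, 42 mm high, cream scale on top, LOOSE on four rubber feet (42 mm from its axis); about 0.5 kg in all, varying. Origin on the axis at the underside, z up, x from the axis to the brass bell cup on the flank. Without a push the feet hold only 0.1 to 0.17 N m, so the case turns with the knob; a push of about 13 to 20 N holds it.
- dial (a joint): Angle of dial, pointer and knob (all turn as one) in the case, rad: 0 = pointer at the scale's zero, along the case's -x; grows clockwise from above; red top mark at 4.45, hard stop at 4.90. Pointer heading in the world = case yaw + pi - this angle. It takes about 0.29 to 0.35 N m clockwise, 0.14 to 0.18 N m back, and stays where it is left.
- rider (a joint): Angle of the green rider on the rim, same zero and sense as joint dial (the pointer is at the rider when both are equal). Stiff; must not be pushed.
- dial_centre (a point): On the axis, on the black dial's upper face, 48 mm above the bench; the dial is 86 mm across. Above it sits the knob: a brass flange 70 mm across, 5 mm thick, carrying a wooden grip bar 46 mm long (along the pointer line), 18 mm thick, 32 mm high. Opened to about 40 mm, fingers come down on the flange; wider, they miss it.
- pointer (a point): End of the white pointer, 48 mm from the axis, turning with the dial. The knob is pushed onto its spindle to an UNMEASURED depth: the flange's upper face lies 6 to 18 mm above the dial's face (54 to 66 mm above the bench), the bar's top 32 mm above the flange. It does not shift under these forces: find it by touch, fingertips on the flange astride the bar, and push down there.
- rider_tip (a point): Inner end of the green rider (a 5 mm wide tab at the rim, about 49 mm above the bench), 48 mm from the axis. The pointer's end comes level with it when set.
- timer_top_mark (a point): The red top mark on the scale, 48 mm from the axis.
- timer_rim (a point): Point on the flank of the case below the scale's zero, 64 mm from the axis, 20 mm above the bench; shows whether the case has slid or turned.
- table: The dark wooden work bench, top at height 0.
- goblet: Bystander: brass goblet, 56 mm across, 85 mm high. Origin at the centre of its foot.
- dish: Bystander: lidded steel dish, 120 mm across, 68 mm high. Origin at its underside.
- bowl: Bystander: copper bowl, 110 mm across, 50 mm high. Origin at its underside.
- hammer: Bystander: hammer lying on the bench, 260 mm long, wooden handle to its -x. Origin at its middle, on the bench.
- flux_jar: Bystander: amber jar, 60 mm across, 80 mm high. Origin at its underside.
- punch: Bystander: dark steel bar punch, 110 x 14 x 14 mm, lying near the timer. Origin at the centre of its underside, long along its x.
- rivet_tin: Bystander: round aluminium tin, 68 mm across, 26 mm high, near the timer. Origin at its underside.
Mind the look-alikes: they are no part of the job. Leave any turquoise look-alike of the timer alone.

How it is judged:
By the outcome, as a careful person would: the job done as asked, in the order asked, and still so for the second after the job is handed in, with the robot touching nothing.
It also fails if it takes over 72 s, if anything falls off the work surface, if the arm or the gripper's body presses on something with over 40 N, if the wrist force passes 120 N, or if a joint passes its speed limit or range.

## Working session

There is one attempt and no reset: what is moved stays moved. The work goes in short steps, Python scripts to look and compute and a tool call to move; the robot and the scene stay as the last step left them, time stands still between calls to the robot, and variables do not carry over. Pictures are saved under pics/ and viewed, at most 10 in all, crops included, and the job is handed in when it is done.

Besides the shell and the picture viewer there is one more tool, called as name(argument=value, ...) on one line, values as JSON. step_arm: Moves the arm, as the interface text tells. Its arguments: {"type":"object","properties":{"increments":{"type":"array"},"squeeze":{"type":"number"}},"required":["increments"]}

```bash
mkdir -p pics; cat > h.py <<'E'
from rig import ctrl
import numpy as np, cv2
def cap(n,f=None):
    c=ctrl.capture(n)
    if f: cv2.imwrite('pics/'+f,c['img'][:,:,::-1])
    return c
def ray(c,u,v,z):
    d=np.array([(u-c['cx'])/c['fx'],(v-c['cy'])/c['fy'],1.]);E=np.array(c['extrinsics'])
    d=E[:3,:3]@d;o=E[:3,3];return o+d*(z-o[2])/d[2]
def proj(c,p):
    E=np.array(c['extrinsics']);q=E[:3,:3].T@(np.array(p)-E[:3,3])
    return np.array([c['fx']*q[0]/q[2]+c['cx'],c['fy']*q[1]/q[2]+c['cy']])
E
python3 - <<'E'
from h import *
for n in('top','scene'):
    c=cap(n,n+'1.png');print(n,c['fx'],np.round(c['extrinsics'],2).tolist())
print(ctrl.sense())
E
```

```text
top 515.699992857251 [[-0.01, -0.99, 0.17, 284.5], [-1.0, 0.01, -0.0, 38.64], [0.0, -0.17, -0.99, 1368.0], [0.0, 0.0, 0.0, 1.0]]
scene 397.4529045487904 [[0.37, 0.71, -0.6, 1128.0], [0.93, -0.27, 0.25, -240.95], [0.02, -0.65, -0.76, 857.57], [0.0, 0.0, 0.0, 1.0]]
{'time_s': 0.1, 'joints': array([ 9.71607611e-01,  3.13389424e-01,  1.49832968e+00, -2.26098353e-06,
        1.33099523e+00, -2.23390462e-01]), 'dq': array([ 1.01527213e-03, -2.01846427e-03, -1.92297711e-03,  7.08069649e-04,
        4.08370742e-05, -2.73400931e-04]), 'tau': array([ 3.98028729e-03, -4.12903976e+01, -2.60142356e+01, -1.33285057e-04,
        2.96532919e-03,  3.61545290e-05]), 'eef_pos': array([192.56466242, 488.17623512, 230.80649771]), 'ee_rot': array([-2.23213909e-04,  1.86795120e-01,  9.82398732e-01, -5.14510938e-04]), 'force': array([ 0.10102217, -0.70583461, -0.14139709]), 'wrist_torque': array([ 0.0205424 ,  0.00186968, -0.0174412 ]), 'grip_force': 0.0, 'grip_width': 0.9998536223150967}
```

View pics/top1.png

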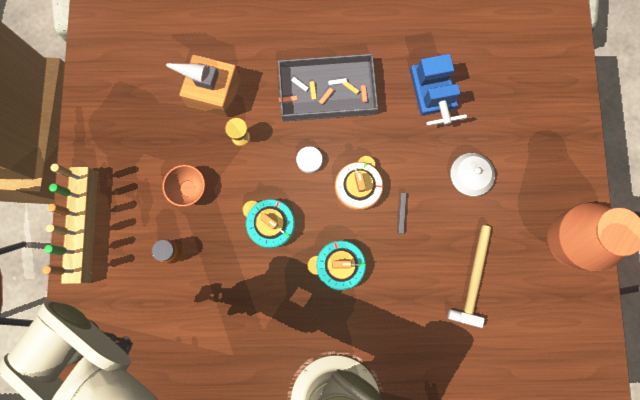

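View pics/scene1.png

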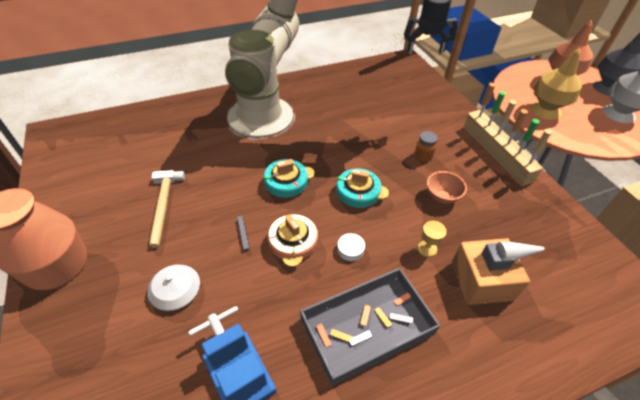

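The top view shows the copper timer with its cream scale at about (359,186) and its bell at (367,162). The two turquoise timers at (270,222) and (341,264) are the look-alikes. The punch is at (402,213) and the tin at (309,159).

```bash
python3 - <<'E'
from h import *
c=cap('top');im=c['img']
cr=im[146:226,319:399];cv2.imwrite('pics/crop1.png',cv2.resize(cr,(560,560),interpolation=cv2.INTER_CUBIC)[:,:,::-1])
hsv=cv2.cvtColor(im,cv2.COLOR_RGB2HSV)
m=((hsv[:,:,1]<90)&(hsv[:,:,2]>150)).astype(np.uint8);m[:,:325]=0;m[:,395:]=0;m[:150]=0;m[225:]=0
p=cv2.findNonZero(m);e=cv2.fitEllipse(cv2.convexHull(p));print(e,ray(c,*e[0],42))
C=ray(c,*e[0],42)
b=ray(c,367,161,30);print(b,np.arctan2(*(b-C)[1::-1]))
w=cap('wrist');print(np.round(w['extrinsics'],2).tolist(),w['fx'],w['cx'],w['cy'])
E
```

```text
((358.736083984375, 184.64891052246094), (44.89735412597656, 46.019309997558594), 96.63612365722656) [546.13221292 -67.70286038  42.        ]
[612.4912987  -92.15498345  30.        ] -0.35304397617265093
[[0.37, 0.89, 0.28, 122.14], [0.93, -0.35, -0.11, 515.11], [-0.0, 0.3, -0.95, 374.14], [0.0, 0.0, 0.0, 1.0]] 336.008185550919 323.8393017195281 203.54798324742964
```

View pics/crop1.png

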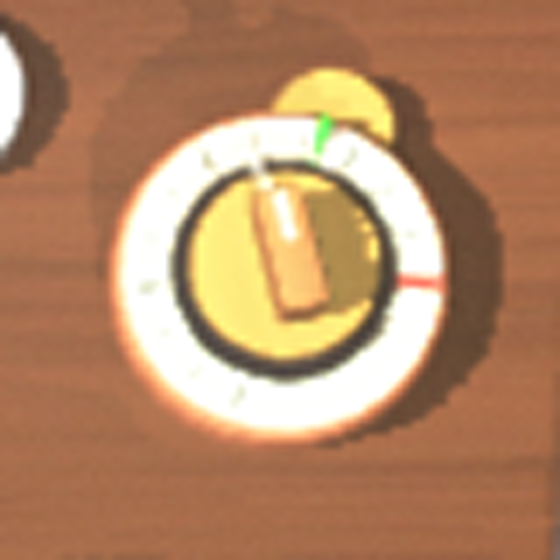

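step_arm(increments=[[[-6,-4.3,0],[0,0,0],100],[[-12,-8.6,0],[0,0,0],100],[[-18,-13,0],[0,0,0],100],[[-24,-17.3,0],[0,0,0],100],[[-30,-21.6,0],[0,0,0],100],[[-36,-26,0],[0,0,0],100],[[-42,-30.3,0],[0,0,0],100],[[-48,-34.6,0],[0,0,0],100]])

```text
time_s: 1.2
eef_pos: [463.4, 65.5, 231.4]
ee_rot: [0.0, 0.187, 0.982, 0.0]
force: [0.1, 1.2, -0.0]
grip_width: 1.001
grip_force: 0.0
```

step_arm(increments=[[[-4,-3,0],[0,0,-8],100],[[-5.3,-4.1,0],[0,0,-16],100],[[-5.3,-4.1,3],[0,0,-24],100],[[-5.3,-4.1,6],[0,0,-32],100],[[-5.3,-4.1,9],[0,0,-32],100],[[-5.3,-4.1,9],[0,0,-32],100]])

```text
time_s: 1.95
eef_pos: [495.8, 10.1, 139.8]
ee_rot: [-0.002, -0.091, 0.996, 0.001]
force: [-0.4, -0.2, 0.7]
grip_width: 1.001
grip_force: 0.0
```

```bash
python3 - <<'E'
from h import *
c=cap('wrist','w1.png');s=ctrl.sense();print(s['eef_pos'],s['joints'],s['ee_rot'],s['force'])
E
```

```text
[496.74939088   9.90409289 141.36487716] [-2.16319230e-01  3.45005869e-01  1.70436359e+00 -2.81362617e-05
  1.09329077e+00 -1.96965135e+00] [-5.12517570e-04 -9.11476738e-02  9.95837244e-01  1.49704805e-04] [ 0.45866859 -0.03419584  0.65830329]
```

View pics/w1.png

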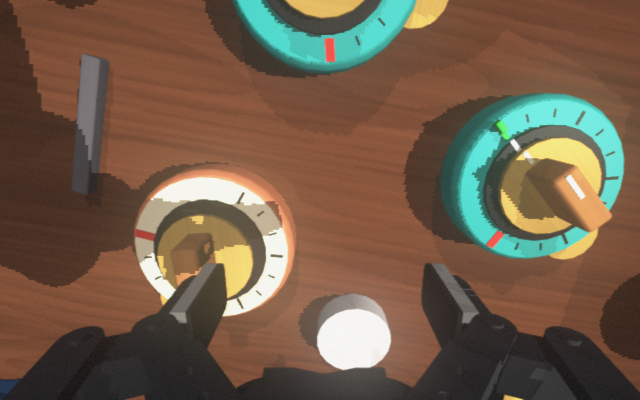

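step_arm(increments=[[[-3.5,-3,0],[0,0,0],100],[[-7,-6,0],[0,0,0],100],[[-11,-8.6,0],[0,0,0],100],[[-11,-8.6,0],[0,0,0],100],[[-11,-8.6,0],[0,0,0],100]])

```text
time_s: 2.62
eef_pos: [620.4, -54.4, 142.2]
ee_rot: [0.0, -0.091, 0.996, -0.0]
force: [-0.5, 0.5, -0.6]
grip_width: 0.999
grip_force: 0.0
```

```bash
python3 - <<'E'
from h import *
c=cap('wrist','w2.png');s=ctrl.sense();print(s['eef_pos'],s['joints'],s['ee_rot'],s['force'])
p=proj(c,[546,-68,45]);print(p)
x,y=int(p[0]),int(p[1]);im=c['img'][max(0,y-130):y+130,max(0,x-150):x+150];print(max(0,x-150),max(0,y-130))
cv2.imwrite('pics/w2c.png',cv2.resize(im,None,fx=2,fy=2,interpolation=cv2.INTER_CUBIC)[:,:,::-1])
E
```

```text
[620.26989805 -54.25885382 142.26145604] [-2.75170874e-01  6.00828285e-01  1.30016138e+00  6.96781780e-05
  1.23992264e+00 -2.02902702e+00] [ 3.29374020e-04 -9.13908987e-02  9.95815036e-01 -9.12033449e-05] [-0.38605539 -0.28490732  1.37557247]
[325.61176845  99.41824082]
175 0
```

View pics/w2c.png

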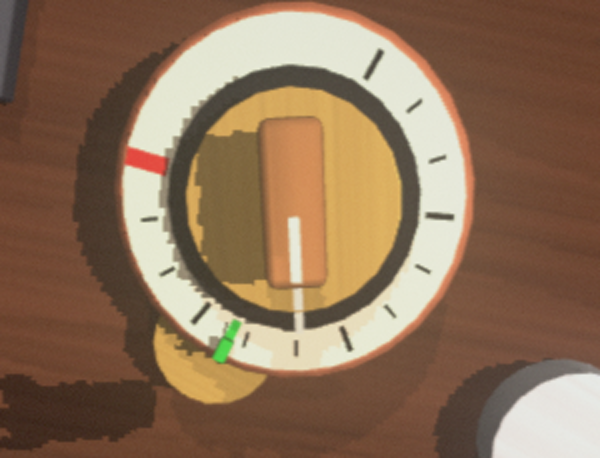

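The wrist crop (2x, offset (175,0)) shows the pointer end at (299,330), the green rider's inner end at (237,321), the red mark at (125–167,160) and the bar running from (292,118) to (298,287).

```bash
cat >> h.py <<'E'
def W(c,pts,z): return np.array([ray(c,u,v,z) for u,v in pts])
def circ(P):
    A=np.c_[2*P[:,:2],np.ones(len(P))];x=np.linalg.lstsq(A,(P[:,:2]**2).sum(1),rcond=None)[0];return x[:2],np.sqrt(x[2]+x[:2]@x[:2])
def hd(p,C): d=np.array(p)[:2]-C;return np.arctan2(d[1],d[0])
def marks(c,C0):
    hsv=cv2.cvtColor(c['img'],cv2.COLOR_RGB2HSV).astype(int);H,S,V=hsv[...,0],hsv[...,1],hsv[...,2]
    yy,xx=np.mgrid[:400,:640]
    out={}
    g=(H>50)&(H<75)&(S>120)&(V>90)
    r=((H<5)|(H>174))&(S>150)&(V>120)
    for n,m,z in(('rider',g,49),('red',r,42.5)):
        P=W(c,np.c_[xx[m],yy[m]],z);P=P[np.abs(np.linalg.norm(P[:,:2]-C0,axis=1)-53)<11];out[n]=P
    return out
E
python3 - <<'E'
from h import *
c=cap('wrist')
f=lambda L:[(u/2+175,v/2) for u,v in L]
out=W(c,f([(295,375),(120,190),(300,2),(473,190),(420,310),(170,66)]),42);print('rim',circ(out))
dk=W(c,f([(298,64),(168,193),(421,193),(215,95),(380,95)]),48);print('dial',circ(dk))
fl=f([(295,86),(187,195),(403,195),(220,120),(370,120),(220,272),(370,272)])
for z in(54,60,66):print('flange',z,circ(W(c,fl,z)))
C=circ(out)[0]
M=marks(c,C)
for k,P in M.items():
    if len(P):print(k,len(P),P.mean(0),hd(P.mean(0),C),np.linalg.norm(P.mean(0)[:2]-C))
p=W(c,f([(299,329)]),48)[0];print('ptr',p,hd(p,C),np.linalg.norm(p[:2]-C))
t=W(c,f([(292,118),(298,287),(259,203),(327,203)]),92);print('bar',t,hd(t[1],t[0][:2]),t[:2].mean(0),t[2:].mean(0),np.linalg.norm(t[1]-t[0]))
E
```

```text
rim (array([547.33818541, -69.50652444]), np.float64(60.49316066028468))
dial (array([547.57774701, -69.53335144]), np.float64(42.74562223801918))
flange 54 (array([546.87841617, -69.75846123]), np.float64(34.713775220641615))
flange 60 (array([546.84570067, -69.73948409]), np.float64(33.81391129574287))
flange 66 (array([546.81298516, -69.72050696]), np.float64(32.91404737083129))
rider 116 [599.05455834 -85.70891639  49.        ] -0.3036074058152358 54.19502499596144
red 159 [ 543.36965201 -122.27198845   42.5       ] -1.6458658039991338 52.91449186304913
ptr [589.58561444 -60.48355713  48.        ] 0.2104131030536152 43.20022221064807
bar [[526.01852108 -74.24311861  92.        ]
 [569.56751398 -64.55973717  92.        ]
 [548.94686354 -79.30238506  92.        ]
 [545.54012626 -60.88317074  92.        ]] 0.21879645908541032 [547.79301753 -69.40142789  92.        ] [547.2434949 -70.0927779  92.       ] 44.61258408155486
```

step_arm(increments=[[[4,-0.1,0],[0,0,-1.8],47],[[7.5,-0.2,0],[0,0,-1.8],47],[[7.5,-0.2,0],[0,0,-1.8],47],[[7.5,-0.2,0],[0,0,-1.8],47],[[7.5,-0.2,1.5],[0,0,-1.8],47],[[7.5,-0.2,3],[0,0,-1.8],47],[[7.5,-0.2,3],[0,0,-1.8],47],[[7.5,-0.2,3],[0,0,-1.8],47]])

```text
time_s: 3.72
eef_pos: [547.4, -70.3, 111.2]
ee_rot: [-0.0, -0.107, 0.994, 0.0]
force: [-0.1, -0.7, -0.2]
grip_width: 0.472
grip_force: 0.0
```

```bash
python3 - <<'E'
from h import *
c=cap('wrist','w3.png');s=ctrl.sense();print(s['eef_pos'],s['joints'],s['ee_rot'],s['force'],s['grip_width'])
E
```

```text
[547.53445264 -70.34713842 111.50994656] [-3.40031806e-01  4.91445531e-01  1.56923712e+00 -3.22210965e-05
  1.08039503e+00 -2.12501951e+00] [ 2.26025268e-04 -1.06898620e-01  9.94269892e-01 -1.24146434e-04] [-0.14036872 -0.35754892 -0.28098926] 0.4703601293916788
```

View pics/w3.png

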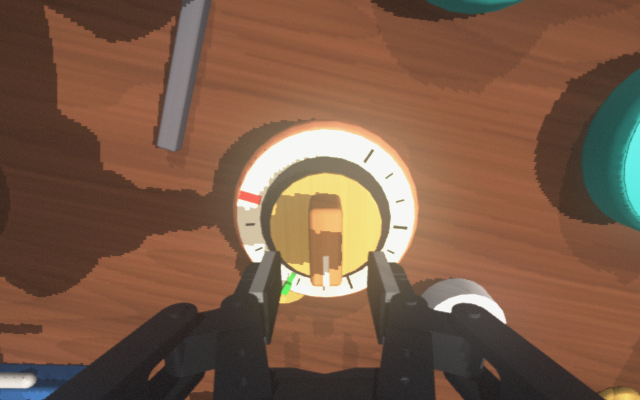

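The bar lies centred between the fingers (columns 279 and 370, bar at 325). I'll descend now.

step_arm(increments=[[[0,0.05,1],[0,0,0],47],[[0,0.05,2],[0,0,0],47],[[0,0.05,3],[0,0,0],47],[[0,0.05,3.8],[0,0,0],47],[[0,0.05,4],[0,0,0],47],[[0,0.05,4],[0,0,0],47]])

```text
time_s: 4.53
eef_pos: [547.2, -69.8, 71.3]
ee_rot: [0.0, -0.107, 0.994, -0.0]
force: [0.2, -0.4, 0.0]
grip_width: 0.467
grip_force: 0.0
```

step_arm(increments=[[[0,0,0.2],[0,0,0],47],[[0,0,0.4],[0,0,0],47],[[0,0,0.4],[0,0,0],47]])

```text
time_s: 4.9
eef_pos: [547.1, -69.8, 67.2]
ee_rot: [-0.0, -0.107, 0.994, 0.0]
force: [-0.5, -0.4, 0.5]
grip_width: 0.468
grip_force: 0.0
```

step_arm(increments=[[[0,0,0.2],[0,0,0],47],[[0,0,0.4],[0,0,0],47],[[0,0,0.4],[0,0,0],47]])

```text
time_s: 5.28
eef_pos: [547.0, -69.8, 63.1]
ee_rot: [-0.0, -0.107, 0.994, 0.0]
force: [0.5, -0.7, 0.7]
grip_width: 0.472
grip_force: 0.0
```

step_arm(increments=[[[0,0,0.1],[0,0,0],47],[[0,0,0.2],[0,0,0],47],[[0,0,0.2],[0,0,0],47]])

```text
time_s: 5.65
eef_pos: [547.1, -69.8, 61.2]
ee_rot: [-0.0, -0.107, 0.994, 0.0]
force: [-1.0, 0.5, -0.2]
grip_width: 0.471
grip_force: 0.0
```

step_arm(increments=[[[0,0,0.1],[0,0,0],47],[[0,0,0.2],[0,0,0],47],[[0,0,0.2],[0,0,0],47]])

```text
time_s: 6.02
eef_pos: [547.1, -69.8, 59.2]
ee_rot: [-0.0, -0.107, 0.994, 0.0]
force: [0.7, 0.3, -0.1]
grip_width: 0.472
grip_force: 0.0
```

step_arm(increments=[[[0,0,0.1],[0,0,0],47],[[0,0,0.1],[0,0,0],47]])

```text
time_s: 6.28
eef_pos: [547.1, -69.8, 58.2]
ee_rot: [-0.0, -0.107, 0.994, 0.0]
force: [-0.6, -0.2, 0.3]
grip_width: 0.47
grip_force: 0.0
```

step_arm(increments=[[[0,0,0.1],[0,0,0],47],[[0,0,0.1],[0,0,0],47]])

```text
time_s: 6.52
eef_pos: [547.2, -69.8, 57.4]
ee_rot: [0.0, -0.107, 0.994, -0.0]
force: [-1.0, 0.4, 1.7]
grip_width: 0.472
grip_force: 0.7
```

step_arm(increments=[[[0,0,0.1],[0,0,0],47],[[0,0,0.1],[0,0,0],47]])

```text
time_s: 6.78
eef_pos: [547.3, -69.9, 57.3]
ee_rot: [0.0, -0.107, 0.994, -0.0]
force: [-4.3, 1.9, 10.3]
grip_width: 0.468
grip_force: 5.3
```

step_arm(increments=[[[0,0,0.1],[0,0,0],47],[[0,0,0.1],[0,0,0],47]])

```text
time_s: 7.02
eef_pos: [547.4, -69.8, 57.2]
ee_rot: [0.0, -0.107, 0.994, -0.0]
force: [-7.2, 2.2, 19.2]
grip_width: 0.468
grip_force: 9.7
```

step_arm(increments=[[[0,0,-0.4],[0,0,0],47],[[0,0,-0.9],[0,0,0],40],[[0,0,-0.9],[0,0,0],30],[[0,0,-0.9],[0,0,0],25],[[0,0,-0.9],[0,0,0],25]], squeeze=30)

```text
time_s: 7.65
eef_pos: [547.1, -69.8, 64.1]
ee_rot: [-0.0, -0.107, 0.994, 0.0]
force: [-1.2, -0.1, -1.4]
grip_width: 0.254
grip_force: 0.0
```

step_arm(increments=[[[0,0,0.1],[0,0,0],25],[[0,0,0.2],[0,0,0],25],[[0,0,0.2],[0,0,0],25]])

```text
time_s: 8.02
eef_pos: [547.1, -69.8, 62.2]
ee_rot: [-0.0, -0.107, 0.994, 0.0]
force: [0.0, -0.8, 0.3]
grip_width: 0.247
grip_force: 0.0
```

step_arm(increments=[[[0,0,0.1],[0,0,0],25],[[0,0,0.1],[0,0,0],25]])

```text
time_s: 8.28
eef_pos: [547.1, -69.8, 61.2]
ee_rot: [-0.0, -0.107, 0.994, 0.0]
force: [0.1, 0.7, 0.5]
grip_width: 0.253
grip_force: 0.0
```

step_arm(increments=[[[0,0,0.1],[0,0,0],25],[[0,0,0.1],[0,0,0],25]])

```text
time_s: 8.52
eef_pos: [547.1, -69.8, 60.2]
ee_rot: [-0.0, -0.107, 0.994, 0.0]
force: [-1.0, 0.1, -1.2]
grip_width: 0.247
grip_force: 0.0
```

step_arm(increments=[[[0,0,0.1],[0,0,0],25],[[0,0,0.1],[0,0,0],25]])

```text
time_s: 8.78
eef_pos: [547.1, -69.8, 59.2]
ee_rot: [-0.0, -0.107, 0.994, 0.0]
force: [0.9, 0.1, 0.5]
grip_width: 0.249
grip_force: 0.0
```

step_arm(increments=[[[0,0,0.1],[0,0,0],25],[[0,0,0.1],[0,0,0],25]])

```text
time_s: 9.02
eef_pos: [547.2, -69.8, 58.9]
ee_rot: [0.0, -0.107, 0.994, -0.0]
force: [-2.3, 0.5, 6.5]
grip_width: 0.251
grip_force: 3.3
```

step_arm(increments=[[[0,0,0],[0,0,0],22],[[0,0,0],[0,0,0],18],[[0,0,0],[0,0,0],15],[[0,0,0],[0,0,0],15]], squeeze=40)

```text
time_s: 9.52
eef_pos: [547.4, -69.6, 59.2]
ee_rot: [0.0, -0.107, 0.994, -0.0]
force: [-1.8, 2.1, 8.5]
grip_width: 0.204
grip_force: 40.7
```

step_arm(increments=[[[0,0,0.05],[0,0,0],15],[[0,0,0.1],[0,0,0],15],[[0,0,0.1],[0,0,0],15]])

```text
time_s: 9.9
eef_pos: [547.5, -69.6, 59.1]
ee_rot: [0.001, -0.107, 0.994, -0.0]
force: [-6.5, 2.8, 17.9]
grip_width: 0.204
grip_force: 42.7
```

```bash
cat >> h.py <<'E'
def st(v=0):
    s=ctrl.sense();q=s['ee_rot'];a=2*np.arctan2(q[2],q[1]);h=(a-np.pi+np.pi)%(2*np.pi)-np.pi
    print(s['time_s'],'pos',s['eef_pos'].round(2),'ptr',round(h,3),'F',s['force'].round(1),'T',s['wrist_torque'].round(2),'j6',s['joints'][5].round(3),'gf',s['grip_force'])
def look():
    c=cap('wrist');C0=np.array([547.3,-69.6])
    for k,P in marks(c,C0).items():
        if len(P):print(k,len(P),P.mean(0).round(2),round(hd(P.mean(0),C0),4),np.linalg.norm(P.mean(0)[:2]-C0).round(1))
E
python3 -c "
from h import *
st();look()"
```

```text
9.9 pos [547.49 -69.56  59.1 ] ptr 0.215 F [-6.5  2.8 17.9] T [0.6  1.04 0.17] j6 -2.125 gf 42.729376911502186Traceback (most recent call last):
  File "<string>", line 3, in <module>
    st();look()
         ~~~~^^
  File "h.py", line 31, in look
    for k,P in marks(c,C0).items():
               ~~~~~^^^^^^
  File "h.py", line 24, in marks
    P=W(c,np.c_[xx[m],yy[m]],z);P=P[np.abs(np.linalg.norm(P[:,:2]-C0,axis=1)-53)<11];out[n]=P
                                                          ~^^^^^^
IndexError: too many indices for array: array is 1-dimensional, but 2 were indexed
```

step_arm(increments=[[[0.05,0,0],[0,0,0],15],[[0.05,0,0],[0,0,4],15],[[0.05,0,0],[0,0,8],15],[[0.05,0,0],[0,0,12],15],[[0.05,0,0],[0,0,12],15]])

```text
time_s: 10.58
eef_pos: [547.4, -69.5, 59.1]
ee_rot: [0.001, -0.002, 1.0, 0.0]
force: [-3.9, 4.5, 16.2]
grip_width: 0.204
grip_force: 42.2
```

```bash
sed -i 's/    for n,m,z in/    r[0,0]=g[0,0]=1\n    for n,m,z in/' h.py; python3 -c "
from h import *
st();look()"
```

```text
10.575 pos [547.41 -69.47  59.12] ptr 0.004 F [-3.9  4.5 16.2] T [0.82 0.61 0.09] j6 -1.915 gf 42.173008005129304
rider 59 [602.02 -85.5   49.  ] -0.2827 57.0
red 271 [ 544.06 -122.64   42.5 ] -1.6318 53.1
```

step_arm(increments=[[[0.02,0.04,0],[0,0,6],15],[[0.02,0.04,0],[0,0,12],15],[[0.02,0.04,0],[0,0,18],15],[[0.02,0.04,0],[0,0,24],15]])

```text
time_s: 11.12
eef_pos: [547.4, -69.2, 59.1]
ee_rot: [0.001, 0.207, 0.978, 0.0]
force: [-1.3, 4.5, 14.1]
grip_width: 0.2
grip_force: 42.6
```

```bash
python3 -c "
from h import *
st();look()"
```

```text
11.125 pos [547.43 -69.19  59.12] ptr -0.417 F [-1.3  4.5 14.1] T [0.77 0.36 0.41] j6 -1.493 gf 42.59585431860614
rider 18 [605.68 -87.3   49.  ] -0.2943 61.0
red 231 [ 543.95 -122.79   42.5 ] -1.6337 53.3
```

step_arm(increments=[[[0,0.02,0.03],[0,0,6],15],[[0,0.02,0.03],[0,0,12],15],[[0,0.02,0.03],[0,0,18],15],[[0,0.02,0.04],[0,0,24],15]])

```text
time_s: 11.68
eef_pos: [547.6, -69.0, 59.1]
ee_rot: [0.001, 0.406, 0.914, 0.0]
force: [-3.1, 5.1, 18.3]
grip_width: 0.206
grip_force: 43.3
```

```bash
python3 -c "
from h import *
st();look()"
```

```text
11.675 pos [547.59 -68.99  59.09] ptr -0.836 F [-3.1  5.1 18.3] T [0.83 0.6  0.34] j6 -1.074 gf 43.32962092841626
```

step_arm(increments=[[[0.03,0,0],[0,0,6],15],[[0.03,0,0],[0,0,12],15],[[0.03,0,0],[0,0,18],15],[[0.03,0,0],[0,0,24],15],[[0.03,0,0],[0,0,30],15]])

```text
time_s: 12.35
eef_pos: [547.8, -68.8, 59.1]
ee_rot: [0.002, 0.629, 0.778, 0.001]
force: [-0.1, 4.4, 16.6]
grip_width: 0.208
grip_force: 42.9
```

```bash
python3 -c "
from h import *
st();look()"
```

```text
12.35 pos [547.82 -68.83  59.11] ptr -1.359 F [-0.1  4.4 16.6] T [0.78 0.25 0.31] j6 -0.55 gf 42.877464488155965
rider 166 [596.25 -83.59  49.  ] -0.2785 50.9
red 9 [ 544.92 -129.18   42.5 ] -1.6107 59.6
```

step_arm(increments=[[[0.02,0,0],[0,0,6],15],[[0.02,0,0],[0,0,12],15],[[0.02,0,0],[0,0,18],15],[[0.02,0,0],[0,0,24],15],[[0.02,0,0],[0,0,28],15],[[0.02,0,0],[0,0,28],15]])

```text
time_s: 13.15
eef_pos: [548.1, -68.8, 59.1]
ee_rot: [0.002, 0.797, 0.604, 0.002]
force: [1.5, 4.4, 14.2]
grip_width: 0.206
grip_force: 42.1
```

```bash
python3 -c "
from h import *
st();look()
cap('wrist','w4.png');cap('top','t2.png')"
```

```text
13.15 pos [548.1  -68.78  59.12] ptr -1.846 F [ 1.5  4.4 14.2] T [ 0.7  -0.06  0.16] j6 -0.063 gf 42.13697761847129
rider 282 [599.45 -84.67  49.  ] -0.2814 54.3
```

View pics/w4.png

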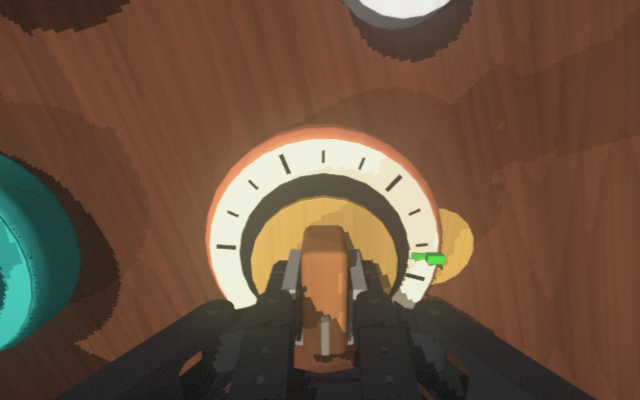

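The picture shows the bar pointing at about -1.85 rad, past red. The dial reads about 4.65, and the rider at (428,258) is untouched. I'll turn it back now.

step_arm(increments=[[[0,0,0.02],[0,0,-6],15],[[0,0,0.02],[0,0,-12],15],[[0,0,0.02],[0,0,-18],15],[[0,0,0.02],[0,0,-24],15],[[0,0,0.02],[0,0,-30],15]])

```text
time_s: 13.92
eef_pos: [547.8, -68.8, 59.1]
ee_rot: [0.002, 0.613, 0.79, 0.001]
force: [-1.3, 3.4, 18.3]
grip_width: 0.203
grip_force: 43.0
```

step_arm(increments=[[[0,0,0],[0,0,-6],15],[[0,0,0],[0,0,-12],15],[[0,0,0],[0,0,-18],15],[[0,0,0],[0,0,-24],15],[[0,0,0],[0,0,-30],15]])

```text
time_s: 14.55
eef_pos: [547.6, -68.9, 59.1]
ee_rot: [0.002, 0.387, 0.922, 0.0]
force: [-4.2, 3.5, 19.6]
grip_width: 0.204
grip_force: 43.3
```

```bash
python3 -c "
from h import *
st();look()"
```

```text
14.55 pos [547.58 -68.92  59.09] ptr -0.795 F [-4.2  3.5 19.6] T [ 0.52  0.64 -0.16] j6 -1.114 gf 43.27375703211146
red 3 [ 541.73 -118.91   42.5 ] -1.6834 49.6
```

step_arm(increments=[[[0.02,0,-0.01],[0,0,-6],15],[[0.02,0,-0.02],[0,0,-12],15],[[0.02,0,-0.02],[0,0,-18],15],[[0.02,0,-0.02],[0,0,-23],15],[[0.02,0,-0.02],[0,0,-26],15],[[0.02,0,-0.02],[0,0,-27.5],15],[[0.02,0,-0.02],[0,0,-27.5],15]])

```text
time_s: 15.48
eef_pos: [547.4, -69.2, 59.1]
ee_rot: [0.002, 0.158, 0.987, -0.0]
force: [-2.1, 0.7, 17.2]
grip_width: 0.203
grip_force: 42.9
```

```bash
python3 -c "
from h import *
st();look();c=cap('wrist')
cv2.imwrite('pics/w5.png',cv2.resize(c['img'][130:330,180:480],None,fx=2.6,fy=2.6)[:,:,::-1])"
```

```text
15.475 pos [547.41 -69.15  59.1 ] ptr -0.318 F [-2.1  0.7 17.2] T [ 0.16  0.53 -0.13] j6 -1.591 gf 42.938435237465455
rider 18 [605.91 -87.44  49.  ] -0.2955 61.3
red 239 [ 543.95 -122.68   42.5 ] -1.6338 53.2
```

View pics/w5.png

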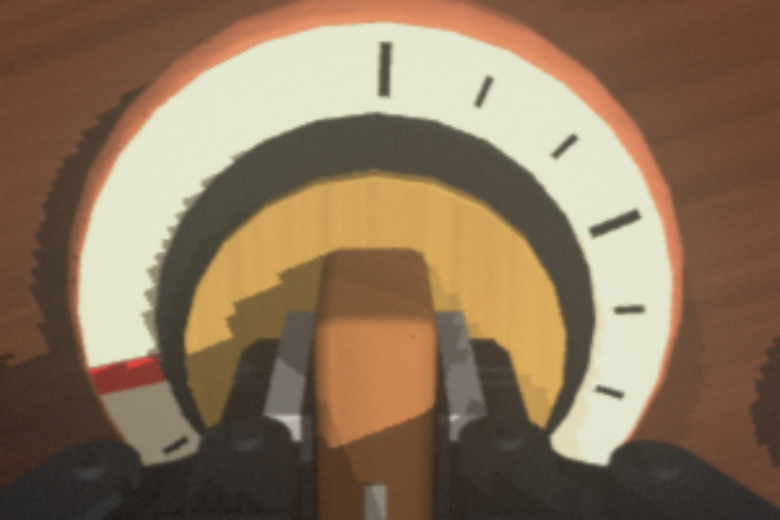

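The pointer is a hair short of the rider, with the red mark unmoved. I'll nudge it, then open while still pressing and lift away.

step_arm(increments=[[[0,0,0],[0,0,-0.8],15],[[0,0,0],[0,0,-0.8],15],[[0,0,0],[0,0,-0.8],30],[[0,0,0],[0,0,-0.8],40],[[0,0,0],[0,0,-0.8],45],[[0,0,-1.5],[0,0,-0.8],45],[[0,0,-4.5],[0,0,-0.8],47],[[0,0,-8.5],[0,0,-0.8],60]])

```text
time_s: 16.58
eef_pos: [545.6, -68.6, 142.9]
ee_rot: [-0.001, 0.152, 0.988, 0.0]
force: [0.8, 0.1, 0.3]
grip_width: 0.598
grip_force: 0.0
```

step_arm(increments=[[[-3,0,0],[0,0,0],60],[[-7,0,0],[0,0,0],60],[[-7.5,0,0],[0,0,0],60],[[-7.5,0,0],[0,0,0],60]])

```text
time_s: 17.08
eef_pos: [617.2, -91.0, 141.9]
ee_rot: [-0.0, 0.151, 0.988, 0.0]
force: [-0.8, -0.6, 0.4]
grip_width: 0.6
grip_force: 0.0
```

```bash
python3 -c "
from h import *
st();look();c=cap('wrist');p=proj(c,[547,-70,45]);x,y=int(p[0])-150,max(0,int(p[1])-115);print(x,y)
cv2.imwrite('pics/w6.png',cv2.resize(c['img'][y:y+230,x:x+300],None,fx=2.5,fy=2.5,interpolation=cv2.INTER_CUBIC)[:,:,::-1])"
```

```text
17.075 pos [617.22 -91.01 141.86] ptr -0.304 F [-0.8 -0.6  0.4] T [ 0.03 -0.03  0.02] j6 -1.601 gf 0.0
rider 110 [599.15 -85.8   49.  ] -0.3029 54.3
red 149 [ 543.37 -122.31   42.5 ] -1.6453 52.9
173 0
```

View pics/w6.png

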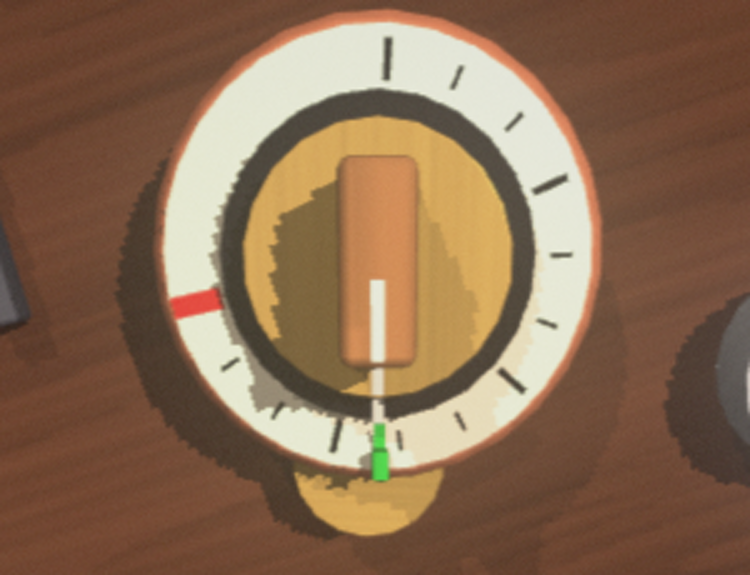

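The pointer end at (377,418) meets the rider's tip at (379,425), and the red mark and rider headings are the same as at the start. The gripper is clear, so I'm handing in.

```bash
python3 -c "
from rig import ctrl
print(ctrl.finish_job())"
```

```text
the job is handed in; nothing more can be done
None
```

The copper timer's knob was turned past the red mark (dial about 4.65 rad) and back to the green rider, pointer and rider agreeing within about 0.01 rad; the case did not measurably turn or slide, the highest push reading was about 20 N, and the job is handed in.

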